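# Nest the drying set and crack open the drying box's stuck lid

## Task

Get the drying set ready to go into the drying box as one nest: while the lid is still shut, stand the steel beaker in the white porcelain dish and the tall narrow aluminium tin in the beaker, each set down upright on the bottom of the next, not dropped. Then pull the box's lid, which sticks to its seal, free without throwing it wide open, and hold it in the fingers just ajar, its front edge about 3 cm above where it lay when shut, so that air can seep in slowly. Finish while still holding it there, and leave everything else on the bench where it stands.

Things in the scene. Friction and masses are not known exactly. Their poses are not given: they have to be found in the camera images.
- drybox: The drying box, a white box with a black gasket and a grey hinged lid with a clear window, fixed to the bench. 160 mm deep (x), 200 mm wide (y), 105 mm high without the lid; flange and lid reach about 8 mm beyond on each side. Origin: centre of its underside. Its -x axis points out of the front, towards the robot; a round gauge sits on the front. The lid's flat top is 119 mm above the bench when shut.
- drybox_lid (a joint): Angle of the box's lid in rad: 0 shut, grows as the front edge rises about the hinge at the back (it could go to 1.7). The front edge is 178 mm from the hinge line, so it stands 30 mm up at 0.17 rad. The seal grips the lid's front over the first 10 mm or so of rise: a pull of about 15 to 20 N at the handle frees it, past that only the lid's weight is left (about 2 N at the handle). Let go, the lid drops back and comes to rest on its seal, at most 12 mm up.
- lid_handle (a point): Centre of the bar of the lid's handle, a steel bar along the box's y axis: 104 mm long, 12 mm thick (x), 14 mm high, 25 mm clear above the lid between two legs 90 mm apart; 151 mm above the bench when shut. It turns with the lid; axes as the box's when shut. It lies 150 mm in front of the hinge line and 44 mm above it when shut.
- lid_hinge (a point): Point on the lid's hinge line, in the middle of the box's back edge, 107 mm above the bench. The line runs along the point's y axis; axes as the box's. It does not move.
- lid_front_edge (a point): Middle of the lower front edge of the lid, 107 mm above the bench when shut; it moves with the lid.
- dish_center (a point): White porcelain dish, open at the top, round, flaring: 68 mm across at the foot, 92 mm at the rim, 34 mm high, 160 g. This point is on its axis half-way up (17 mm above its underside). Inside, the floor is 5 mm above the underside and about 66 mm across, widening to 84 mm at the rim. z is up.
- beaker_center (a point): Steel beaker, open at the top, a plain cylinder 60 mm across outside, 54 mm inside, 58 mm high, wall and floor 3 mm, 90 g. This point is on its axis half-way up (29 mm above its underside). Standing in the dish its rim is 29 mm above the dish's rim. z is up.
- tin_center (a point): Tall aluminium tin, open at the top, a plain cylinder 44 mm across outside, 40 mm inside, 82 mm high, 60 g. This point is on its axis half-way up (41 mm above its underside). Standing in the beaker its rim is 27 mm above the beaker's rim. z is up.
- media_bottle: Bystander: small glass bottle with a screw cap, 56 mm across, 105 mm high. Origin at the centre of its underside.
- wash_bottle: Bystander: squeeze wash bottle with a bent jet, about 70 mm across, 199 mm high. Origin at its underside.
- timer: Bystander: small white countdown timer, 46 x 64 x 59 mm. Origin at the centre of its underside.
Mind the look-alikes: they are no part of the job. Leave any black look-alike of the part that bears tin_center alone. Leave any pink look-alike of the part that bears dish_center alone.

How it is judged:
By the outcome, as a careful person would: the job done as asked, in the order asked, and still so for the second after the job is handed in, while the arm keeps its last pose, push and grip.
It also fails if it takes over 59 s, if anything falls off the work surface, if the arm or the gripper's body presses on something with over 40 N, if the wrist force passes 120 N, or if a joint passes its speed limit or range.

## Robot

A 6-joint arm with a two-finger parallel gripper is mounted at the origin on a cart in front of the work surface, level with it; the furniture and walls round the work are solid. World frame = base frame: x ahead of the robot, y to its left, z up, the work surface at z = 0. Lengths are in m, angles in rad, forces in N, time in s.
With the tool pointing down it reaches from about 0.25 to 0.725 m from the base axis. Payload 4 kg.
Tool frame: the origin (TCP) lies midway between the tips of the shut fingers; the grasp point (between the pads) lies bot.tcp_to_grasp behind it (bot.tcp_to_grasp is the distance from the TCP to the grasp point, in m); z points along the fingers, y is the line along which they close (so a half turn about z gives the same grasp; the last joint's range is limited). The gripper opens to 85 mm and grips with 20 to 120 N. Pads are 22 mm wide; open, the fingers measure 114 mm over their backs; the gripper's body (76 mm by 85 mm) begins 54 mm behind the grasp point. The pads swing forward as they close: fully open they stand 13 mm farther back than shut.
Start: joints at [1.109, 0.241, 0.005, 1.335, 0, 1.571], TCP at [0.223, 0.448, 0.231] pointing down, gripper open.
Joint ranges: [-2.72, 2.72], [-1.05, 1.87], [-1.09, 1.28], [-1.99, 2.15], [-1.42, 1.44], [-3.14, 3.14]. Speed limits (rad/s): [2.79, 2.79, 3.14, 3.14, 3.14, 3.14].

## Interface

Orientations are given as a unit quaternion [x, y, z, w].
In Python, from workcell import readout, camera, bot gives the robot as it stands. The module is installed in compiled form; this text tells all that it offers.
- The arm moves only by the tool jog_arm, never from a script. Its argument "motion" is a list of rows, each an object of numbers: "x", "y", "z": the shift along the tool's x, y, z in mm; "spin": the turn about the tool's z in degrees; "fingers": the closure, from -1 (fully open) to 1 (shut). A call has 1 to 8 rows; each row is the pose to reach, as a shift and turn from the pose commanded when the call began, along the tool's axes at that moment; what a row does not reach only later rows make up. A row lasts 1/8 s, in which the tool goes at most 62.5 mm and 10.7 degrees, less where a joint would pass 70% of its speed; a pose out of reach is approached as far as the arm can. A call with a gripper value outside its range is refused whole. The fingers move at their own pace and stop on an object; the grip force is fixed at half the most. Time passes only in rows, so rows that repeat a pose let the fingers close. It gives the time, the measured TCP pose, the force, the opening and the grip force at its end, in the units of the state.
- readout.get_obs(): the state, without advancing time (a new reading comes with each control period).
- camera(name): name is "scene" or "top" or "wrist"; returns a dict with "pixels" (400x640x3 uint8, red, green, blue), "K" (3x3 intrinsics, pixels), "dist" ([k1, k2, p1, p2, k3] as OpenCV has them; the pictures are not rectified), "rvec" (rotation vector, rad) and "tvec" (3), from world to camera coordinates, as OpenCV has them. Camera axes: x right, y down, z forward; pixel columns grow to the right and rows downward; lengths in m; the calibration is good to about 2 mm. A picture is of the moment at which its call begins. There is no depth.
- bot.job_done(): hands the job in; it is judged then, once.
The state is a dict: "clock": time; "joint_pos": joint angles; "joint_vel": joint speeds; "tau": joint torques, N m; "eef_pos": TCP position; "tool_rot": TCP orientation; "ft_force": force on the tool from outside, world axes, zero at the start; "ft_torque": the same for the moment, N m; "grip_width": finger opening in m; "grasp_force": force on a finger pad.
Only numpy, scipy, OpenCV 4.12 (cv2) and the standard library are available. Lean on these libraries where they do the work, as an engineer would, in place of code of your own. Each camera call takes 0.05 s, during which the arm holds its last target. There are 200 camera calls.

## Working session

There is one attempt and no reset: what is moved stays moved. The work goes in short steps, Python scripts to look and compute and a tool call to move; the robot and the scene stay as the last step left them, time stands still between calls to the robot, and variables do not carry over. Pictures are saved under pics/ and viewed, at most 10 in all, crops included, and the job is handed in when it is done.

Besides the shell and the picture viewer there is one more tool, called after "Emit:" as a command line: name --argument value ..., lists and objects as JSON in quotes. jog_arm: Moves the arm, as the interface text tells. Its arguments: {"type":"object","properties":{"motion":{"type":"array"}},"required":["motion"]}

```bash
mkdir -p pics
cat > h.py <<'E'
import numpy as np, cv2
from workcell import readout, camera, bot
from scipy.spatial.transform import Rotation as R
def snap(n,f):
    c=camera(n); cv2.imwrite(f'pics/{f}.png',c['pixels'][:,:,::-1]); 
    np.savez(f'pics/{f}.npz',**{k:np.array(c[k],float) for k in('K','dist','rvec','tvec')}); return c
def ray(f,u,v,z):
    c=np.load(f'pics/{f}.npz'); p=cv2.undistortPoints(np.array([[[u,v]]],float),c['K'],c['dist'])[0,0]
    M=cv2.Rodrigues(c['rvec'])[0]; d=M.T@np.array([p[0],p[1],1]); o=-M.T@c['tvec'].ravel()
    return (o+d*(z-o[2])/d[2]).round(4)
def proj(f,P):
    c=np.load(f'pics/{f}.npz'); return cv2.projectPoints(np.array(P,float).reshape(-1,1,3),c['rvec'],c['tvec'],c['K'],c['dist'])[0][:,0].round(1)
E
python3 - <<'E'
from h import *
snap('top','top0');snap('scene','scene0')
o=readout.get_obs();print(o,bot.tcp_to_grasp, R.from_quat(o['tool_rot']).as_matrix().round(3))
E
```

```text
{'clock': 0.1, 'joint_pos': array([ 1.10898486e+00,  2.41356084e-01,  3.88379873e-03,  1.33518630e+00,
       -7.05039434e-06,  1.57076228e+00]), 'joint_vel': array([ 0.00023387, -0.00204382,  0.00294986, -0.0018907 , -0.00047318,
       -0.00182063]), 'tau': array([-3.62307246e-04, -3.73138154e+01,  2.53010076e+01,  1.08461111e-02,
       -5.29921374e-05,  1.61102150e-06]), 'eef_pos': array([0.22254292, 0.44713167, 0.23050224]), 'tool_rot': array([ 2.28842641e-01,  9.73462983e-01, -9.07220559e-04, -2.09681579e-04]), 'ft_force': array([ 0.40693169, -0.29963497, -0.06808901]), 'ft_torque': array([-0.0179416 ,  0.00999248, -0.03749138]), 'grasp_force': 0.0, 'grip_width': 0.08552845374215315} 0.0187 [[-0.895  0.446 -0.001]
 [ 0.446  0.895 -0.002]
 [-0.    -0.002 -1.   ]]
```

View pics/top0.png

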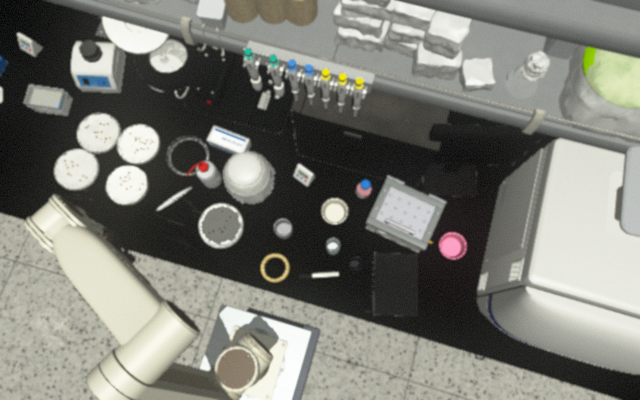

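View pics/scene0.png

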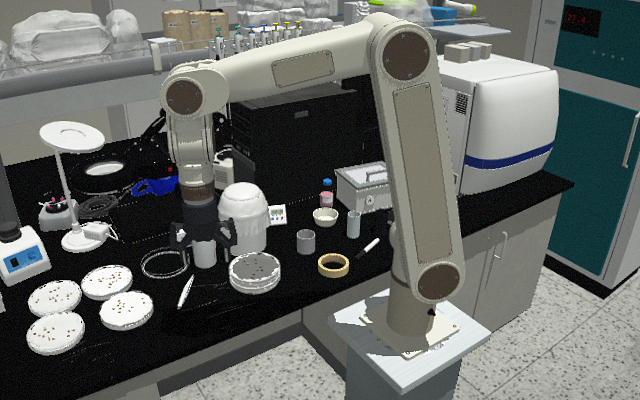

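The top view shows the white dish (334,211), beaker (283,228), tin (333,246), box (405,212) and pink dish (452,245). I'll enlarge it.

Run:
```python
from h import *
i=cv2.imread('pics/top0.png')[160:290,260:460]; cv2.imwrite('pics/c0.png',cv2.resize(i,None,fx=4,fy=4,interpolation=cv2.INTER_CUBIC))
```

```text
(no output)
```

View pics/c0.png

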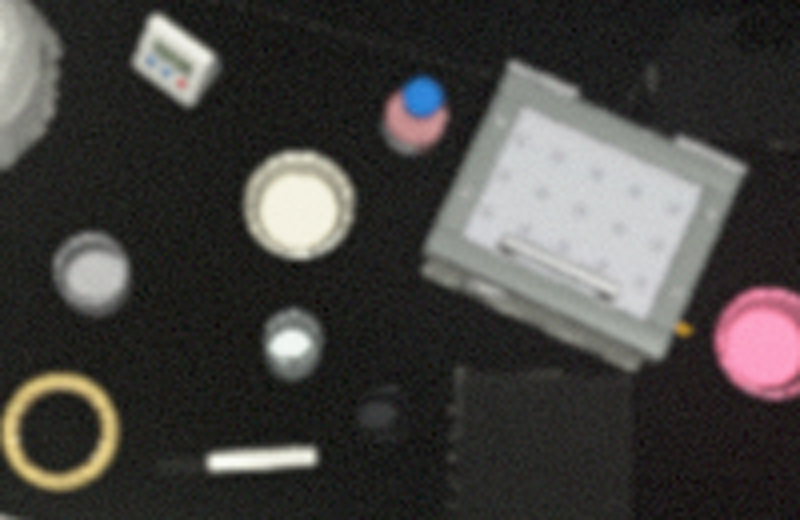

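The crop shows the dish rim centre at about (300,205), beaker (92,270), tin (292,342), black tin (378,412), and handle ends (503,240) to (615,293).

Run:
```python
from h import *
f='top0'
g=lambda x,y,z:ray(f,260+x/4-.4,160+y/4-.4,z)
print('cam',ray(f,300,200,0), -cv2.Rodrigues(np.load('pics/top0.npz')['rvec'])[0].T@np.load('pics/top0.npz')['tvec'].ravel())
for n,x,y,z in [('dishrim',300,205,.034),('dishfloor',298,210,.005),('beakrim',92,270,.058),('beakfloor',97,273,.003),('tinrim',293,335,.082),('tinfloor',290,346,.002),('blk',378,412,.04),('h1',503,240,.155),('h2',615,293,.155),('c1',512,62,.119),('c2',746,168,.119),('c3',665,345,.119),('c4',430,245,.119)]:
  print(n,g(x,y,z))
# overlay circles
def circ(c,r,z):
    t=np.linspace(0,2*np.pi,60);return np.c_[c[0]+r*np.cos(t),c[1]+r*np.sin(t),0*t+z]
i=cv2.imread('pics/top0.png')[160:290,260:460]; i=cv2.resize(i,None,fx=4,fy=4,interpolation=cv2.INTER_CUBIC)
d=g(300,205,.034);b=g(97,273,.003);t=g(290,346,.002)
for c,r,z in[(d,.046,.034),(d,.034,0),(b,.03,.058),(b,.027,.003),(t,.022,.082),(t,.02,.002)]:
    p=((proj(f,circ(c,r,z))-[260,160]+.4)*4).astype(int); cv2.polylines(i,[p],True,(0,255,0) if z>.01 else (0,0,255),1)
cv2.imwrite('pics/o0.png',i)
```

```text
cam [0.5725 0.008  0.    ] [ 0.15630334 -0.21137938  1.80335404]
dishrim [ 0.5612 -0.1235  0.034 ]
dishfloor [ 0.563  -0.1216  0.005 ]
beakrim [0.4511 0.03   0.058 ]
beakfloor [0.459  0.0326 0.003 ]
tinrim [ 0.4415 -0.1511  0.082 ]
tinfloor [ 0.4447 -0.1485  0.002 ]
blk [ 0.4055 -0.2369  0.04  ]
h1 [ 0.5517 -0.2949  0.155 ]
h2 [ 0.5349 -0.3918  0.155 ]
c1 [ 0.7111 -0.265   0.119 ]
c2 [ 0.6762 -0.4743  0.119 ]
c3 [ 0.5129 -0.4448  0.119 ]
c4 [ 0.5393 -0.2401  0.119 ]
```

View pics/o0.png

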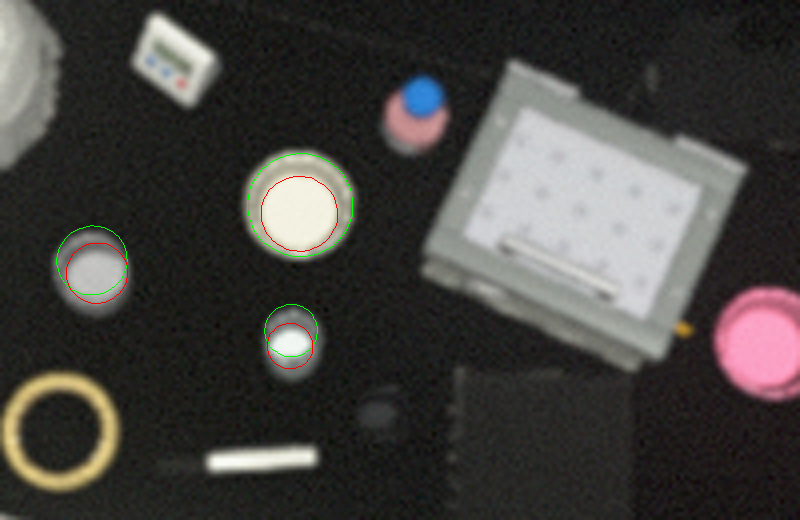

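Emit:
jog_arm --motion '[{"x":-50,"y":-34,"z":0,"spin":9,"fingers":-1},{"x":-100,"y":-68,"spin":18,"fingers":-1},{"x":-150,"y":-102,"spin":28,"fingers":-1},{"x":-200,"y":-136,"spin":37,"fingers":-1},{"x":-250,"y":-170,"spin":46,"fingers":-1},{"x":-300,"y":-204,"z":10,"spin":55,"fingers":-1},{"x":-350,"y":-238,"z":20,"spin":64,"fingers":-1},{"x":-394,"y":-270,"z":30,"spin":73,"fingers":-1}]'

```text
validation failed for argument at $.mo...
```

Run:
```python
from h import *
snap('wrist','w1')
o=readout.get_obs();print(o['clock'],o['eef_pos'],o['joint_pos'].round(2),o['ft_force'], R.from_quat(o['tool_rot']).as_matrix().round(3))
```

```text
0.15 [0.22257434 0.44719855 0.23059513] [ 1.11  0.24  0.    1.34 -0.    1.57] [-0.20446559  1.04255637  0.49150889] [[-0.895  0.446 -0.001]
 [ 0.446  0.895 -0.001]
 [-0.    -0.002 -1.   ]]
```

View pics/w1.png

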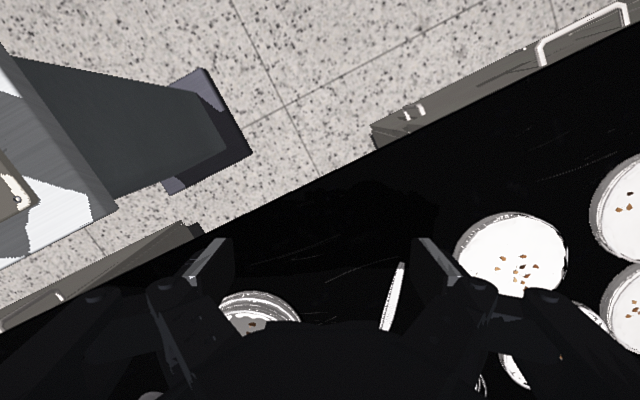

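The arm did not move because the call was refused; the picture only shows the start view. I'll give every key in each row.

Emit:
jog_arm --motion '[{"x":-50,"y":-34,"z":0,"spin":9,"fingers":-1},{"x":-100,"y":-68,"z":0,"spin":18,"fingers":-1},{"x":-150,"y":-102,"z":0,"spin":28,"fingers":-1},{"x":-200,"y":-136,"z":0,"spin":37,"fingers":-1},{"x":-250,"y":-170,"z":0,"spin":46,"fingers":-1},{"x":-300,"y":-204,"z":10,"spin":55,"fingers":-1},{"x":-350,"y":-238,"z":20,"spin":64,"fingers":-1},{"x":-394,"y":-270,"z":30,"spin":73,"fingers":-1}]'

```text
clock: 1.15
eef_pos: [0.4559, 0.0283, 0.2009]
tool_rot: [0.765, 0.644, 0.0, 0.0]
ft_force: [0.9, 1.4, -0.2]
grip_width: 0.085
grasp_force: 0.0
```

Run:
```python
from h import *
snap('wrist','w2')
o=readout.get_obs();print(o['clock'],o['eef_pos'],o['joint_pos'].round(2),o['ft_force'], R.from_quat(o['tool_rot']).as_matrix().round(3))
```

```text
1.2 [0.45788268 0.02305283 0.19949641] [ 0.05  0.18 -0.16  1.23 -0.    1.8 ] [ 2.48312681 -3.51177165 -0.55328167] [[ 0.18   0.984  0.   ]
 [ 0.984 -0.18  -0.005]
 [-0.005  0.001 -1.   ]]
```

View pics/w2.png

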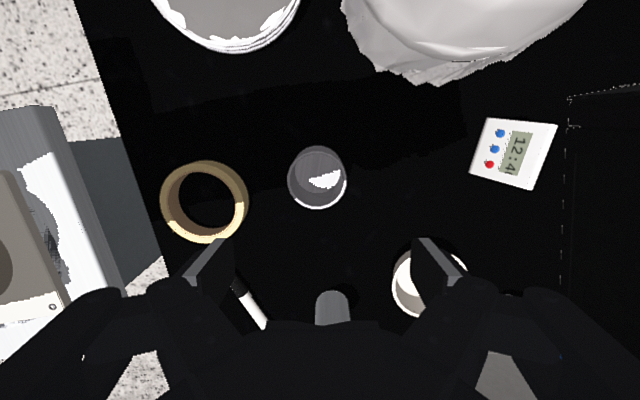

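Now the wrist view shows the beaker, outline about u 288 to 347 and v 146 to 209. I'll fit its silhouette, projecting the cylinder hull, numerically.

```bash
cat >> h.py <<'E'
from scipy.optimize import least_squares
def fit(f,x0,box,r0,r1,h):
    "silhouette bbox of a frustum standing on z=0 vs largest bright blob in box"
    u0,v0,u1,v1=box; g=cv2.cvtColor(cv2.imread(f'pics/{f}.png'),cv2.COLOR_BGR2GRAY)[v0:v1,u0:u1]
    m=cv2.morphologyEx((g>45).astype(np.uint8),cv2.MORPH_OPEN,np.ones((3,3)))
    n,l,s,c=cv2.connectedComponentsWithStats(m); k=1+s[1:,4].argmax(); x,y,w,hh=s[k][:4]
    bb=np.array([u0+x,v0+y,u0+x+w-1,v0+y+hh-1]); t=np.linspace(0,6.283,90)
    def q(p):
        P=np.r_[np.c_[p[0]+r0*np.cos(t),p[1]+r0*np.sin(t),0*t],np.c_[p[0]+r1*np.cos(t),p[1]+r1*np.sin(t),0*t+h]]
        z=proj0(f,P); return np.r_[z.min(0),z.max(0)]
    s=least_squares(lambda p:q(p)-bb,x0,x_scale=.01,diff_step=1e-3); print(f,bb,s.x.round(4),s.fun.round(1)); return s.x
def proj0(f,P):
    c=np.load(f'pics/{f}.npz'); return cv2.projectPoints(P.reshape(-1,1,3),c['rvec'],c['tvec'],c['K'],c['dist'])[0][:,0]
E
python3 - <<'E'
from h import *
fit('w2',[.454,.03],(265,110,370,230),.03,.03,.058)
fit('top0',[.454,.03],(268,212,298,244),.03,.03,.058)
fit('top0',[.442,-.151],(320,232,346,260),.022,.022,.082)
fit('top0',[.562,-.123],(315,190,353,230),.034,.046,.034)
o=readout.get_obs();print(o['clock'],o['eef_pos'])
E
```

```text
w2 [287 146 346 209] [0.451  0.0315] [-0.5 -0.7  0.5  0.7]
top0 [273 217 292 239] [0.4526 0.0328] [ 0.2  0.9 -0.2 -0.9]
top0 [325 237 340 255] [ 0.4385 -0.1507] [ 0.9  0.7 -0.9 -0.7]
top0 [320 197 349 225] [ 0.5608 -0.1232] [ 1.3  1.2 -1.3 -1.1]
1.2 [0.45788268 0.02305283 0.19949641]
```

Emit:
jog_arm --motion '[{"x":0,"y":-4,"z":10,"spin":0,"fingers":-1},{"x":0,"y":-4,"z":50,"spin":0,"fingers":-1},{"x":0,"y":-4,"z":90,"spin":0,"fingers":-1},{"x":0,"y":-4,"z":130,"spin":0,"fingers":-1},{"x":0,"y":-4,"z":160,"spin":0,"fingers":-1},{"x":0,"y":-4,"z":172,"spin":0,"fingers":-1},{"x":0,"y":-4,"z":172,"spin":0,"fingers":-1},{"x":0,"y":-4,"z":172,"spin":0,"fingers":-1}]'

```text
clock: 2.2
eef_pos: [0.4522, 0.0315, 0.0305]
tool_rot: [0.763, 0.647, 0.001, 0.001]
ft_force: [-0.2, 0.2, -0.6]
grip_width: 0.0852
grasp_force: 0.0
```

Emit:
jog_arm --motion '[{"x":0,"y":0,"z":0,"spin":0,"fingers":1},{"x":0,"y":0,"z":0,"spin":0,"fingers":1},{"x":0,"y":0,"z":0,"spin":0,"fingers":1},{"x":0,"y":0,"z":0,"spin":0,"fingers":1}]'

```text
clock: 2.7
eef_pos: [0.4522, 0.0311, 0.0309]
tool_rot: [0.763, 0.646, 0.001, 0.001]
ft_force: [-2.4, 0.7, 9.1]
grip_width: 0.0588
grasp_force: 63.2
```

Emit:
jog_arm --motion '[{"x":0,"y":0,"z":-30,"spin":0,"fingers":1},{"x":0,"y":0,"z":-80,"spin":0,"fingers":1},{"x":-20,"y":13,"z":-130,"spin":0,"fingers":1},{"x":-70,"y":45,"z":-172,"spin":0,"fingers":1},{"x":-120,"y":78,"z":-172,"spin":0,"fingers":1},{"x":-170,"y":110,"z":-172,"spin":0,"fingers":1},{"x":-204,"y":133,"z":-172,"spin":0,"fingers":1},{"x":-204,"y":133,"z":-172,"spin":0,"fingers":1}]'

```text
clock: 3.7
eef_pos: [0.5494, -0.1952, 0.2007]
tool_rot: [0.764, 0.645, -0.0, 0.0]
ft_force: [-0.1, -0.0, -0.6]
grip_width: 0.0587
grasp_force: 64.9
```

Emit:
jog_arm --motion '[{"x":0,"y":0,"z":0,"spin":0,"fingers":1},{"x":0,"y":0,"z":0,"spin":0,"fingers":1}]'

```text
clock: 3.95
eef_pos: [0.5484, -0.1908, 0.2015]
tool_rot: [0.763, 0.647, -0.0, -0.0]
ft_force: [-0.5, 0.1, -1.6]
grip_width: 0.0585
grasp_force: 64.9
```

Run:
```python
from h import *
snap('wrist','w3')
o=readout.get_obs();print(o['clock'],o['eef_pos'],o['grip_width'],o['ft_force'],R.from_quat(o['tool_rot']).as_matrix().round(3))
print(proj('w3',[[.561,-.123,0],[.4385,-.151,0]]))
```

```text
4.0 [ 0.54859919 -0.19080344  0.20163892] 0.0585184317345846 [-0.97838221 -0.27725943 -0.37253569] [[ 0.163  0.987 -0.   ]
 [ 0.987 -0.163  0.   ]
 [ 0.    -0.    -1.   ]]
[[323.2 112.7]
 [224.3 154.5]]
```

View pics/w3.png

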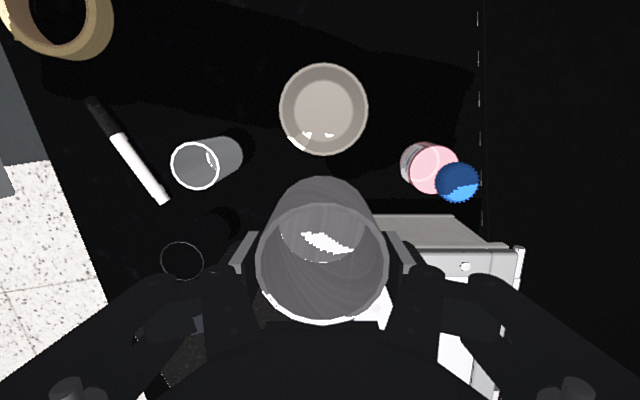

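The wrist view shows the dish at (323,109), tin rim (195,166) leaning out to (240,145), black tin (182,261), and the held beaker's rim at (322,263), radius 66.

Run:
```python
from h import *
fit('w3',[.561,-.123],(270,50,380,165),.034,.046,.034)
fit('w3',[.4385,-.151],(168,125,250,195),.022,.022,.082)
print(ray('w3',323.5,109.5,.034), ray('w3',195,166,.082))
o=readout.get_obs(); z=o['eef_pos'][2]
b=ray('w3',322,263,z+.0275); M=R.from_quat(o['tool_rot']).as_matrix()
print('beaker rel TCP tool axes',M.T@(b-o['eef_pos']))
print([ray('w3',u,263,z+.0275) for u in (256,389)])
```

```text
w3 [279  62 368 155] [ 0.5614 -0.1213] [-0.6 -0.4  0.6  0.5]
w3 [170 136 242 190] [ 0.4376 -0.1514] [-0.3 -0.1  0.4  0.1]
[ 0.5616 -0.1203  0.034 ] [ 0.4384 -0.151   0.082 ]
beaker rel TCP tool axes [ 0.00311542 -0.00020945 -0.02746058]
[array([ 0.5205, -0.183 ,  0.2291]), array([ 0.5778, -0.1924,  0.2291])]
```

Run:
```python
from h import *
o=readout.get_obs(); e=o['eef_pos']; M=R.from_quat(o['tool_rot']).as_matrix()
f=lambda u,v,dz:(M.T@(ray('w3',u,v,e[2]+dz)-e)).round(4)
print(f(322,177,-.0305),'bottom top edge: minus .030');print(f(322,204,.0275),f(322,325,.0275))
```

```text
[ 0.0296 -0.0002  0.0305] bottom top edge: minus .030
[ 0.03   -0.0003 -0.0275] [-0.0286 -0.0001 -0.0275]
```

Emit:
jog_arm --motion '[{"x":40,"y":1,"z":0,"spin":0,"fingers":1},{"x":70,"y":1,"z":20,"spin":0,"fingers":1},{"x":70,"y":1,"z":60,"spin":0,"fingers":1},{"x":70,"y":1,"z":100,"spin":0,"fingers":1},{"x":70,"y":1,"z":130,"spin":0,"fingers":1},{"x":70,"y":1,"z":150,"spin":0,"fingers":1},{"x":70,"y":1,"z":158,"spin":0,"fingers":1},{"x":70,"y":1,"z":160,"spin":0,"fingers":1}]'

```text
clock: 5.0
eef_pos: [0.5614, -0.1226, 0.0415]
tool_rot: [0.763, 0.647, 0.0, 0.0]
ft_force: [-0.2, 0.1, -0.5]
grip_width: 0.0587
grasp_force: 65.0
```

Emit:
jog_arm --motion '[{"x":0,"y":0,"z":1,"spin":0,"fingers":1},{"x":0,"y":0,"z":2,"spin":0,"fingers":1},{"x":0,"y":0,"z":3,"spin":0,"fingers":1},{"x":0,"y":0,"z":4,"spin":0,"fingers":1},{"x":0,"y":0,"z":5,"spin":0,"fingers":1},{"x":0,"y":0,"z":5,"spin":0,"fingers":1}]'

```text
clock: 5.75
eef_pos: [0.5613, -0.1232, 0.0362]
tool_rot: [0.763, 0.646, -0.0, -0.0]
ft_force: [0.5, 0.1, -0.8]
grip_width: 0.0585
grasp_force: 65.0
```

Emit:
jog_arm --motion '[{"x":1,"y":0,"z":0.5,"spin":0,"fingers":1},{"x":1,"y":0,"z":1,"spin":0,"fingers":1},{"x":1,"y":0,"z":1,"spin":0,"fingers":1}]'

```text
clock: 6.12
eef_pos: [0.5616, -0.1226, 0.0361]
tool_rot: [0.763, 0.646, -0.0, 0.0]
ft_force: [-2.4, -1.3, 5.4]
grip_width: 0.0587
grasp_force: 65.5
```

Emit:
jog_arm --motion '[{"x":1,"y":0,"z":0,"spin":0,"fingers":-1},{"x":1,"y":0,"z":0,"spin":0,"fingers":-1},{"x":1,"y":0,"z":0,"spin":0,"fingers":-1},{"x":1,"y":0,"z":0,"spin":0,"fingers":-1},{"x":1,"y":0,"z":-10,"spin":0,"fingers":-1},{"x":1,"y":0,"z":-40,"spin":0,"fingers":-1},{"x":1,"y":0,"z":-100,"spin":0,"fingers":-1},{"x":1,"y":0,"z":-160,"spin":0,"fingers":-1}]'

```text
clock: 7.12
eef_pos: [0.5614, -0.1211, 0.1974]
tool_rot: [0.763, 0.646, -0.0, -0.0]
ft_force: [1.5, -0.2, -0.3]
grip_width: 0.0854
grasp_force: 0.0
```

Emit:
jog_arm --motion '[{"x":-25,"y":-55,"z":0,"spin":0,"fingers":-1},{"x":-49,"y":-110,"z":0,"spin":0,"fingers":-1},{"x":-49,"y":-117,"z":5,"spin":0,"fingers":-1},{"x":-49,"y":-117,"z":10,"spin":0,"fingers":-1}]'

```text
clock: 7.62
eef_pos: [0.4388, -0.1505, 0.1861]
tool_rot: [0.763, 0.646, 0.001, 0.001]
ft_force: [0.9, -0.7, -0.1]
grip_width: 0.0857
grasp_force: 0.0
```

Run:
```python
from h import *
snap('wrist','w4')
o=readout.get_obs();print(o['clock'],o['eef_pos'])
print(proj('w4',[[.438,-.151,0],[.438,-.151,.082]]))
fit('w4',[.4385,-.151],(275,125,365,235),.022,.022,.082)
```

```text
7.675 [ 0.43912346 -0.15034363  0.18515895]
[[320.9 175.5]
 [320.9 193.9]]
w4 [296 157 346 218] [ 0.438  -0.1516] [-0.1 -0.2  0.1  0.2]
```

Emit:
jog_arm --motion '[{"x":-1,"y":-1,"z":40,"spin":0,"fingers":-1},{"x":-1,"y":-1,"z":80,"spin":0,"fingers":-1},{"x":-1,"y":-1,"z":115,"spin":0,"fingers":-1},{"x":-1,"y":-1,"z":132,"spin":0,"fingers":-1},{"x":-1,"y":-1,"z":132,"spin":0,"fingers":-1},{"x":-1,"y":-1,"z":132,"spin":0,"fingers":-1}]'

```text
clock: 8.43
eef_pos: [0.4386, -0.1512, 0.0538]
tool_rot: [0.763, 0.647, 0.0, 0.001]
ft_force: [0.3, -0.0, -0.5]
grip_width: 0.0855
grasp_force: 0.0
```

Emit:
jog_arm --motion '[{"x":0,"y":0,"z":0,"spin":0,"fingers":1},{"x":0,"y":0,"z":0,"spin":0,"fingers":1},{"x":0,"y":0,"z":0,"spin":0,"fingers":1},{"x":0,"y":0,"z":0,"spin":0,"fingers":1},{"x":0,"y":0,"z":0,"spin":0,"fingers":1}]'

```text
clock: 9.05
eef_pos: [0.4379, -0.1514, 0.0544]
tool_rot: [0.763, 0.646, 0.001, 0.001]
ft_force: [0.4, -0.4, 5.6]
grip_width: 0.0428
grasp_force: 60.2
```

Emit:
jog_arm --motion '[{"x":0,"y":0,"z":-30,"spin":0,"fingers":1},{"x":0,"y":0,"z":-80,"spin":0,"fingers":1},{"x":0,"y":0,"z":-130,"spin":0,"fingers":1},{"x":-11,"y":50,"z":-160,"spin":0,"fingers":1},{"x":-21,"y":100,"z":-160,"spin":0,"fingers":1},{"x":-21,"y":116,"z":-160,"spin":0,"fingers":1},{"x":-21,"y":116,"z":-160,"spin":0,"fingers":1},{"x":-21,"y":116,"z":-160,"spin":0,"fingers":1}]'

```text
clock: 10.05
eef_pos: [0.547, -0.1906, 0.2129]
tool_rot: [0.763, 0.646, -0.0, -0.001]
ft_force: [0.1, -0.6, -0.0]
grip_width: 0.0426
grasp_force: 61.2
```

Run:
```python
from h import *
snap('wrist','w5')
o=readout.get_obs();print(o['clock'],o['eef_pos'],o['grip_width'])
print(proj('w5',[[.5616,-.1222,.034],[.5616,-.1222,.063]]))
```

```text
10.1 [ 0.54700571 -0.19061665  0.21322241] 0.04250189619712241
[[325.2 111.5]
 [325.5 111.1]]
```

View pics/w5.png

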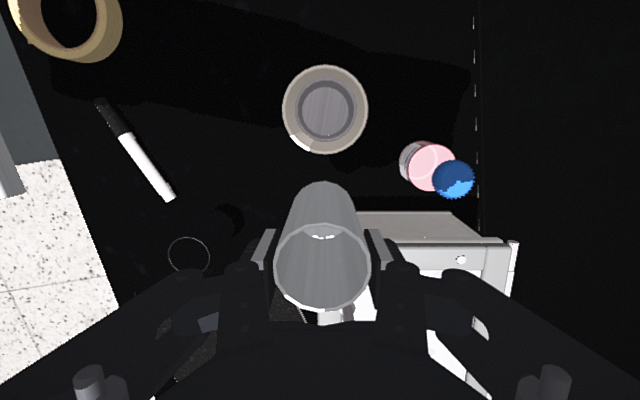

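The nest is good: beaker concentric in the dish at (325,110); the tin hangs straight at (322,267), bottom edge at v=182.

Run:
```python
from h import *
o=readout.get_obs(); e=o['eef_pos']; M=R.from_quat(o['tool_rot']).as_matrix()
f=lambda u,v,dz:(M.T@(ray('w5',u,v,e[2]+dz)-e)).round(4)
print(f(322,182,-.0544)-[.022,0,0],(f(322,222,.0276)+f(322,312,.0276))/2)
p=ray('w5',325,110,.063);print(p,M.T@(p-e))
```

```text
[-0.0008 -0.      0.0544] [ 4.50e-04 -5.00e-05 -2.76e-02]
[ 0.5612 -0.1211  0.063 ] [0.07088432 0.00273802 0.15022893]
```

Emit:
jog_arm --motion '[{"x":40,"y":2,"z":0,"spin":0,"fingers":1},{"x":71,"y":3,"z":20,"spin":0,"fingers":1},{"x":71,"y":3,"z":50,"spin":0,"fingers":1},{"x":71,"y":3,"z":75,"spin":0,"fingers":1},{"x":71,"y":3,"z":85,"spin":0,"fingers":1},{"x":71,"y":3,"z":88,"spin":0,"fingers":1},{"x":71,"y":3,"z":88,"spin":0,"fingers":1}]'

```text
clock: 10.98
eef_pos: [0.5631, -0.1217, 0.1263]
tool_rot: [0.763, 0.646, 0.0, 0.001]
ft_force: [1.4, -0.1, -0.5]
grip_width: 0.0424
grasp_force: 61.2
```

Emit:
jog_arm --motion '[{"x":0,"y":-2,"z":10,"spin":0,"fingers":1},{"x":0,"y":-2,"z":30,"spin":0,"fingers":1},{"x":0,"y":-2,"z":48,"spin":0,"fingers":1},{"x":0,"y":-2,"z":58,"spin":0,"fingers":1},{"x":0,"y":-2,"z":60,"spin":0,"fingers":1},{"x":0,"y":-2,"z":61,"spin":0,"fingers":1},{"x":0,"y":-2,"z":62,"spin":0,"fingers":1},{"x":0,"y":-2,"z":62,"spin":0,"fingers":1}]'

```text
clock: 11.98
eef_pos: [0.5611, -0.1211, 0.0638]
tool_rot: [0.763, 0.646, 0.0, 0.0]
ft_force: [-0.1, 0.2, -0.3]
grip_width: 0.0429
grasp_force: 61.2
```

Emit:
jog_arm --motion '[{"x":0,"y":0,"z":0.5,"spin":0,"fingers":1},{"x":0,"y":0,"z":1,"spin":0,"fingers":1},{"x":0,"y":0,"z":1.5,"spin":0,"fingers":1},{"x":0,"y":0,"z":1.5,"spin":0,"fingers":1}]'

```text
clock: 12.48
eef_pos: [0.5609, -0.1211, 0.0624]
tool_rot: [0.763, 0.646, 0.0, 0.0]
ft_force: [-1.8, -0.2, 5.3]
grip_width: 0.0425
grasp_force: 61.7
```

Emit:
jog_arm --motion '[{"x":0,"y":0,"z":0,"spin":0,"fingers":-1},{"x":0,"y":0,"z":0,"spin":0,"fingers":-1},{"x":0,"y":0,"z":0,"spin":0,"fingers":-1},{"x":0,"y":0,"z":0,"spin":0,"fingers":-1},{"x":0,"y":0,"z":-10,"spin":0,"fingers":-1},{"x":0,"y":0,"z":-50,"spin":0,"fingers":-1},{"x":0,"y":0,"z":-110,"spin":0,"fingers":-1},{"x":0,"y":0,"z":-170,"spin":0,"fingers":-1}]'

```text
clock: 13.48
eef_pos: [0.5605, -0.121, 0.2341]
tool_rot: [0.763, 0.646, 0.0, 0.0]
ft_force: [1.0, -0.7, 0.5]
grip_width: 0.0852
grasp_force: 0.0
```

Emit:
jog_arm --motion '[{"x":-55,"y":3,"z":-15,"spin":0,"fingers":-1},{"x":-110,"y":6,"z":-15,"spin":0,"fingers":-1},{"x":-165,"y":9,"z":-15,"spin":0,"fingers":-1},{"x":-220,"y":13,"z":-15,"spin":0,"fingers":-1},{"x":-240,"y":14,"z":-15,"spin":0,"fingers":-1},{"x":-240,"y":14,"z":-15,"spin":0,"fingers":-1},{"x":-240,"y":14,"z":-15,"spin":0,"fingers":-1}]'

```text
clock: 14.35
eef_pos: [0.5355, -0.3586, 0.2471]
tool_rot: [0.763, 0.647, 0.0, -0.0]
ft_force: [0.6, 0.2, -0.5]
grip_width: 0.0857
grasp_force: 0.0
```

Run:
```python
from h import *
snap('wrist','w6')
o=readout.get_obs();print(o['clock'],o['eef_pos'],R.from_quat(o['tool_rot']).as_matrix().round(3))
```

```text
14.4 [ 0.53566519 -0.3582756   0.24721324] [[ 0.162  0.987  0.   ]
 [ 0.987 -0.162  0.   ]
 [ 0.     0.    -1.   ]]
```

View pics/w6.png

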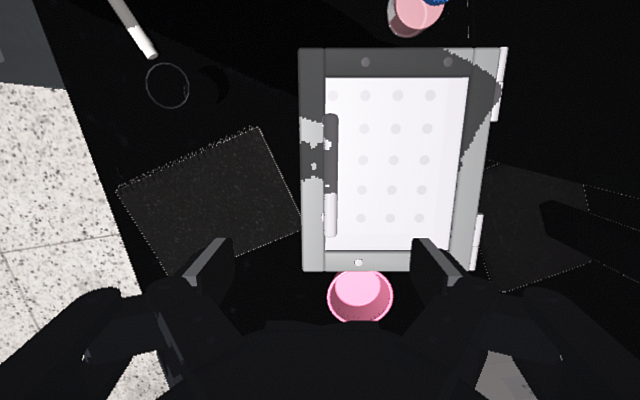

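The bar of the handle runs vertically in the picture, about u 323 to 338, v 114 to 238, so the yaw already fits.

Run:
```python
from h import *
o=readout.get_obs(); e=o['eef_pos']; M=R.from_quat(o['tool_rot']).as_matrix()
for u,v in[(330.5,114),(330.5,238),(330.5,176),(323,176),(338,176),(338,116),(338,236)]:
  p=ray('w6',u,v,.158);print(p,M.T@(p-e))
# lid outer corners for yaw
print([ray('w6',u,v,.119) for u,v in((299,47),(303,272),(506,47))])
```

```text
[ 0.5527 -0.2937  0.158 ] [0.06644151 0.00632122 0.08924553]
[ 0.5369 -0.3949  0.158 ] [-0.03598114  0.00714608  0.08919734]
[ 0.5453 -0.3415  0.158 ] [0.01807421 0.00677285 0.08922278]
[ 0.5393 -0.3405  0.158 ] [0.01808771 0.0006901  0.08922189]
[ 0.5513 -0.3425  0.158 ] [0.01806071 0.01285559 0.08922368]
[ 0.5582 -0.2961  0.158 ] [0.06496544 0.01213769 0.0892457 ]
[ 0.5435 -0.3942  0.158 ] [-0.03421982  0.01354513  0.08919912]
[array([ 0.536 , -0.2354,  0.119 ]), array([ 0.5015, -0.4446,  0.119 ]), array([ 0.7082, -0.2641,  0.119 ])]
```

Emit:
jog_arm --motion '[{"x":15,"y":7,"z":5,"spin":0,"fingers":-1},{"x":15,"y":7,"z":40,"spin":0,"fingers":-1},{"x":15,"y":7,"z":75,"spin":0,"fingers":-1},{"x":15,"y":7,"z":100,"spin":0,"fingers":-1},{"x":15,"y":7,"z":113,"spin":0,"fingers":-1},{"x":15,"y":7,"z":115,"spin":0,"fingers":-1},{"x":15,"y":7,"z":115,"spin":0,"fingers":-1},{"x":15,"y":7,"z":115,"spin":0,"fingers":-1}]'

```text
clock: 15.4
eef_pos: [0.5453, -0.3468, 0.1333]
tool_rot: [0.763, 0.646, 0.0, 0.001]
ft_force: [-0.3, 0.3, -0.4]
grip_width: 0.0853
grasp_force: 0.0
```

Emit:
jog_arm --motion '[{"x":0,"y":0,"z":0,"spin":0,"fingers":1},{"x":0,"y":0,"z":0,"spin":0,"fingers":1},{"x":0,"y":0,"z":0,"spin":0,"fingers":1},{"x":0,"y":0,"z":0,"spin":0,"fingers":1},{"x":0,"y":0,"z":0,"spin":0,"fingers":1},{"x":0,"y":0,"z":0,"spin":0,"fingers":1},{"x":0,"y":0,"z":0,"spin":0,"fingers":1}]'

```text
clock: 16.27
eef_pos: [0.5447, -0.3465, 0.132]
tool_rot: [0.763, 0.646, 0.0, 0.0]
ft_force: [0.9, 0.3, 1.0]
grip_width: 0.0107
grasp_force: 60.6
```

Emit:
jog_arm --motion '[{"x":0,"y":0.3,"z":-1,"spin":0,"fingers":1},{"x":0,"y":0.6,"z":-2,"spin":0,"fingers":1},{"x":0,"y":0.9,"z":-3,"spin":0,"fingers":1},{"x":0,"y":1.2,"z":-4,"spin":0,"fingers":1},{"x":0,"y":1.6,"z":-5,"spin":0,"fingers":1},{"x":0,"y":1.9,"z":-6,"spin":0,"fingers":1},{"x":0,"y":1.9,"z":-6,"spin":0,"fingers":1}]'

```text
clock: 17.15
eef_pos: [0.5452, -0.3465, 0.134]
tool_rot: [0.763, 0.646, -0.001, -0.002]
ft_force: [5.1, -4.2, -18.6]
grip_width: 0.011
grasp_force: 58.6
```

Emit:
jog_arm --motion '[{"x":0,"y":0.3,"z":-1,"spin":0,"fingers":1},{"x":0,"y":0.6,"z":-2,"spin":0,"fingers":1},{"x":0,"y":0.9,"z":-3,"spin":0,"fingers":1},{"x":0,"y":1.2,"z":-4,"spin":0,"fingers":1},{"x":0,"y":1.6,"z":-5,"spin":0,"fingers":1},{"x":0,"y":1.6,"z":-5,"spin":0,"fingers":1},{"x":0,"y":1.6,"z":-5,"spin":0,"fingers":1}]'

```text
clock: 18.02
eef_pos: [0.5474, -0.3469, 0.1411]
tool_rot: [0.763, 0.646, -0.001, -0.001]
ft_force: [4.2, -2.7, -7.8]
grip_width: 0.011
grasp_force: 64.2
```

Emit:
jog_arm --motion '[{"x":0,"y":0.7,"z":-2,"spin":0,"fingers":1},{"x":0,"y":1.5,"z":-4,"spin":0,"fingers":1},{"x":0,"y":2.4,"z":-6,"spin":0,"fingers":1},{"x":0,"y":3.3,"z":-8,"spin":0,"fingers":1},{"x":0,"y":4.3,"z":-10,"spin":0,"fingers":1},{"x":0,"y":5.3,"z":-12,"spin":0,"fingers":1},{"x":0,"y":6,"z":-13.5,"spin":0,"fingers":1},{"x":0,"y":6,"z":-13.5,"spin":0,"fingers":1}]'

```text
clock: 19.02
eef_pos: [0.5522, -0.3477, 0.1535]
tool_rot: [0.763, 0.646, -0.002, -0.002]
ft_force: [4.2, -3.8, -13.4]
grip_width: 0.011
grasp_force: 80.3
```

Emit:
jog_arm --motion '[{"x":0,"y":0,"z":0,"spin":0,"fingers":1},{"x":0,"y":0,"z":0,"spin":0,"fingers":1},{"x":0,"y":0,"z":0,"spin":0,"fingers":1},{"x":0,"y":0,"z":0,"spin":0,"fingers":1}]'

```text
clock: 19.52
eef_pos: [0.5522, -0.3476, 0.1535]
tool_rot: [0.763, 0.646, -0.002, -0.002]
ft_force: [4.2, -4.3, -12.9]
grip_width: 0.011
grasp_force: 80.2
```

Run:
```python
from h import *
snap('scene','s1');snap('wrist','w7')
a=cv2.imread('pics/s1.png')[140:265,270:430];b=cv2.imread('pics/scene0.png')[140:265,270:430]
w=cv2.imread('pics/w7.png')
i=np.vstack([np.hstack([cv2.resize(a,(400,312),interpolation=cv2.INTER_CUBIC),cv2.resize(b,(400,312),interpolation=cv2.INTER_CUBIC)]),np.hstack([cv2.resize(w,(440,275)),np.zeros((275,360,3),np.uint8)])])
cv2.imwrite('pics/m1.png',i)
o=readout.get_obs();print(o['clock'],o['eef_pos'],o['ft_force'],o['grip_width'],o['grasp_force'])
```

```text
19.625 [ 0.55218604 -0.34766405  0.15344971] [  4.0205809   -3.84863672 -13.19502918] 0.010581012446252933 80.17922569066286
```

View pics/m1.png

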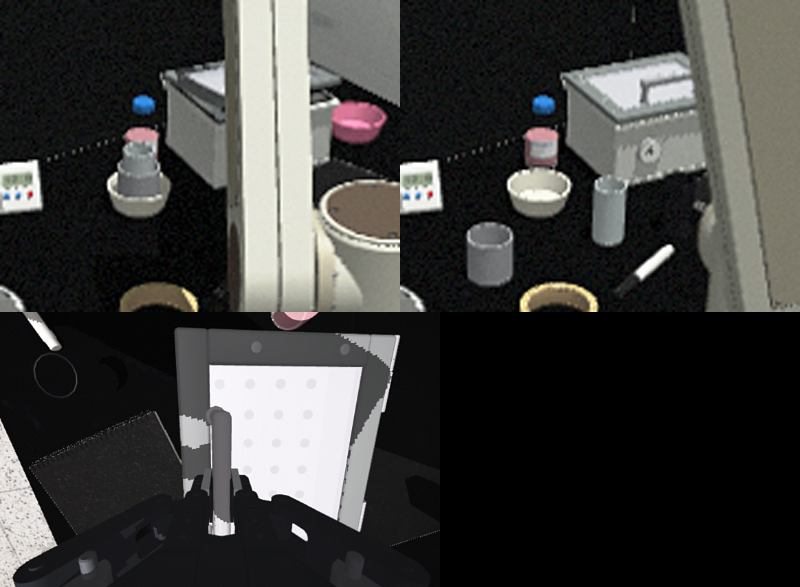

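The scene crop shows the nest upright (tin in beaker in dish) and the lid ajar, still held. I'll check the angle against the lid's far front corner, about (256,24) in the wrist picture.

Run:
```python
from h import *
bx=np.array([.9871,-.16,0]);by=np.array([.16,.9871,0]);H=np.array([.5449,-.3443,.107])+.150*bx
def P(x,y,z,t): return H+bx*(x*np.cos(t)+z*np.sin(t))+by*y+np.array([0,0,1])*(-x*np.sin(t)+z*np.cos(t))
pts=[(-.178,.108,.012),(-.150,.052,.051),(0.0,.108,.012)]
print('shut w6',proj('w6',[P(*p,0) for p in pts]).tolist())
for t in (.10,.12,.135,.15,.17,.19): print(t,proj('w7',[P(*p,t) for p in pts]).tolist())
# accurate corner in w7
g=cv2.cvtColor(cv2.imread('pics/w7.png'),cv2.COLOR_BGR2GRAY)
print([ (v,int(np.argmax(g[v,200:330]>50))+200) for v in range(24,110,12)])
print([ (u,int(np.argmax(g[:,u]>45))) for u in range(254,380,14)])
g=cv2.cvtColor(cv2.imread('pics/w6.png'),cv2.COLOR_BGR2GRAY)
print([ (v,int(np.argmax(g[v,280:330]>50))+280) for v in range(50,110,12)],[ (u,int(np.argmax(g[:,u]>45))) for u in range(300,380,14)])
```

```text
shut w6 [[296.8, 44.4], [331.0, 112.9], [508.5, 43.4]]
0.1 [[252.7, 20.8], [317.0, 143.2], [587.8, 28.0]]
0.12 [[252.3, 18.4], [320.1, 143.8], [588.2, 28.0]]
0.135 [[252.0, 16.6], [322.6, 144.3], [588.5, 28.0]]
0.15 [[251.9, 14.7], [325.4, 144.8], [588.8, 28.0]]
0.17 [[251.9, 12.1], [329.2, 145.4], [589.2, 28.0]]
0.19 [[252.0, 9.4], [333.5, 146.1], [589.5, 28.1]]
[(24, 255), (36, 254), (48, 255), (60, 256), (72, 256), (84, 257), (96, 258), (108, 258)]
[(254, 26), (268, 23), (282, 23), (296, 24), (310, 24), (324, 25), (338, 26), (352, 26), (366, 27)]
[(50, 298), (62, 298), (74, 298), (86, 299), (98, 299)] [(300, 48), (314, 48), (328, 48), (342, 48), (356, 48), (370, 48)]
```

Emit:
jog_arm --motion '[{"x":0,"y":0.5,"z":-1,"spin":0,"fingers":1},{"x":0,"y":1,"z":-2,"spin":0,"fingers":1},{"x":0,"y":1.5,"z":-3,"spin":0,"fingers":1},{"x":0,"y":2,"z":-4,"spin":0,"fingers":1},{"x":0,"y":2,"z":-4,"spin":0,"fingers":1},{"x":0,"y":2,"z":-4,"spin":0,"fingers":1},{"x":0,"y":2,"z":-4,"spin":0,"fingers":1},{"x":0,"y":2,"z":-4,"spin":0,"fingers":1}]'

```text
clock: 20.62
eef_pos: [0.5554, -0.3482, 0.1602]
tool_rot: [0.763, 0.646, -0.0, -0.0]
ft_force: [0.1, -1.9, -10.6]
grip_width: 0.0109
grasp_force: 89.8
```

Run:
```python
from h import *
snap('wrist','w8')
g=cv2.cvtColor(cv2.imread('pics/w8.png'),cv2.COLOR_BGR2GRAY)
print([ (u,int(np.argmax(g[:,u]>45))) for u in range(254,380,14)])
o=readout.get_obs();print(o['clock'],o['eef_pos'],o['ft_force'],o['grip_width'],o['grasp_force'])
```

```text
[(254, 22), (268, 22), (282, 23), (296, 25), (310, 25), (324, 25), (338, 26), (352, 27), (366, 28)]
20.675 [ 0.5553686  -0.34820315  0.16023127] [ 0.19968808 -2.83516611 -9.90631783] 0.010682379274634043 89.8714204877615
```

Emit:
jog_arm --motion '[{"x":0,"y":-0.5,"z":1,"spin":0,"fingers":1},{"x":0,"y":-1,"z":2,"spin":0,"fingers":1},{"x":0,"y":-1.2,"z":3,"spin":0,"fingers":1},{"x":0,"y":-1.2,"z":3,"spin":0,"fingers":1},{"x":0,"y":-1.2,"z":3,"spin":0,"fingers":1},{"x":0,"y":-1.2,"z":3,"spin":0,"fingers":1}]'

```text
clock: 21.42
eef_pos: [0.5541, -0.348, 0.1574]
tool_rot: [0.763, 0.646, -0.0, -0.0]
ft_force: [-4.9, 0.5, -5.6]
grip_width: 0.0106
grasp_force: 85.6
```

```bash
cat > e.py <<'E'
from h import *
import sys
# lid angle by matching far side edge of lid: top edge line slope, sub-pixel
snap('wrist',sys.argv[1])
bx=np.array([.9871,-.16,0]);by=np.array([.16,.9871,0]);H=np.array([.5449,-.3443,.107])+.150*bx
def P(x,y,z,t): return H+bx*(x*np.cos(t)+z*np.sin(t))+by*y+np.array([0,0,1])*(-x*np.sin(t)+z*np.cos(t))
def line(f):
    g=cv2.cvtColor(cv2.imread(f'pics/{f}.png'),cv2.COLOR_BGR2GRAY).astype(float)
    g=cv2.blur(g,(9,1)); U=np.arange(266,400); V=[]
    for u in U:
        c=g[:60,u]; v=int(np.argmax(c>45)); V.append(v-1+(45-c[v-1])/(c[v]-c[v-1]))
    return np.polyfit(U,V,1)
for f in ['w6','w7','w8',sys.argv[1]]:
    s=line(f) if f!='w6' else [0,0]
    best=[]
    for t in np.arange(.05,.3,.002):
        q=proj0(f,np.array([P(x,.105,.012,t) for x in np.linspace(-.165,-.11,8)]))
        best.append((abs(np.polyfit(q[:,0],q[:,1],1)[0]-s[0]),t))
    print(f,s,min(best))
o=readout.get_obs();print(o['clock'],o['eef_pos'],o['ft_force'],o['grip_width'],o['grasp_force'],o['tool_rot'])
E
python3 e.py w9
```

```text
w6 [0, 0] (np.float64(0.008652103242678465), np.float64(0.05))
w7 [-3.34481061e-02  3.42959670e+01] (np.float64(0.04110017220329675), np.float64(0.05))
w8 [-0.08274319 49.52990759] (np.float64(0.09153285503663294), np.float64(0.05))
w9 [-0.07161559 46.12105575] (np.float64(0.0804817755496669), np.float64(0.05))
21.475 [ 0.55409919 -0.34798729  0.15738325] [-6.11656971  0.41960538 -5.47849782] 0.01066639759231107 85.55830545723438 [ 7.63046499e-01  6.46343363e-01 -3.05094126e-04 -4.50962143e-04]
```

Run:
```python
from h import *
bx=np.array([.9871,-.16,0]);by=np.array([.16,.9871,0]);H=np.array([.5449,-.3443,.107])+.150*bx
def P(x,y,z,t): return H+bx*(x*np.cos(t)+z*np.sin(t))+by*y+np.array([0,0,1])*(-x*np.sin(t)+z*np.cos(t))
for f in('w6','w7','w8','w9'):
    g=cv2.cvtColor(cv2.imread(f'pics/{f}.png'),cv2.COLOR_BGR2GRAY).astype(float)
    U=np.arange(262,480,6) if f!='w6' else np.arange(304,480,6)
    V=np.array([np.argmax(g[:,u]>40) for u in U]); ok=abs(V-np.median(V))<8
    for _ in range(3): p=np.polyfit(U[ok],V[ok],1); ok=abs(V-np.polyval(p,U))<1.5
    r=[(t,np.polyfit(*proj0(f,np.array([P(x,.105,.012,t) for x in np.linspace(-.175,-.06,8)])).T,1)[0]) for t in np.arange(0,.26,.01)]
    sl=[a[1] for a in r]; print(f,p.round(4),ok.sum(),'range',round(sl[0],4),round(sl[-1],4),'theta',round(float(np.interp(p[0],sl,[a[0] for a in r])),3))
```

```text
w6 [-5.50000e-03  4.98712e+01] 19 range -0.0036 0.0641 theta 0.0
w7 [ 0.0377 12.6277] 25 range -0.0072 0.0778 theta 0.149
w8 [0.052  8.4229] 24 range -0.0055 0.0752 theta 0.191
w9 [ 0.0459 10.3245] 26 range -0.0056 0.0769 theta 0.172
```

The picture gives 0.172 rad against about 0.17 from the arm's own position, so the front edge is about 30 mm up. I'll hand it in.

```bash
python3 -c "
from workcell import bot
print(bot.job_done())"
```

```text
the job is handed in; nothing more can be done
None
```

The nest stands upright (tin in beaker in dish), and the lid is free and held in the fingers with its front edge about 30 mm up (0.172 rad from the wrist picture); handed in at about 21.5 s, verdict not shown.

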